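# Fit the C-shaped depth stop to the dibber press

### The job

Take the open C-shaped depth spacer from the bench and slide it sideways, lying flat on the press's bridge, onto the press rod under the knob, and push it fully home until you feel the back of its bore bear firmly on the rod; let go of it, then press the knob down until it bears firmly on the spacer, and leave it there. Feel your way: firmly means 8 to 10 N; never push harder than 20 N with the spacer or on the knob; leave the closed ring spacer and the small pot where they are.

Things in the scene. Friction and masses are not known exactly. Their poses are not given: they have to be found in the camera images.
- spacer_bore (a point): Open C-shaped spacer of bare aluminium, 16 mm thick, 0.1 to 0.2 kg, lying flat. This point: centre of its bore, on its underside. x points out through the gap, z up; the handle runs along -x. Bore 21 mm across, closed behind at x = -10.5 mm; straight throat of the gap 18 mm wide, x = 3 to 10 mm; lips flare to about 31 mm wide at their tips, x = 24 mm. 50 mm wide over all.
- spacer_fin (a point): Centre of the upright grip fin of the C-shaped spacer: 40 mm long along the spacer's x, 10 mm thick along its y, 48 mm tall (this point is half-way up, 24 mm above the spacer's underside and 72 mm behind the bore centre). A neck 18 mm wide and 16 mm high joins fin and C. Axes as spacer_bore.
- ring_fin (a point): Centre of the same grip fin on the other spacer, which is a closed ring and cannot be fitted: to be left alone.
- press_rod (a point): Bench-fixed dibber press: steel bridge plate 130 mm deep (x), 200 wide (y), 12 thick, its level top 112 to 120 mm above the bench, on two uprights. This point: axis of the upright steel rod, 16 mm in diameter, at the bridge's top face; z up. The front edge, 65 mm from the rod on the -x side, faces roughly the robot. Only the rod and low bolt heads by the side edges stand on the bridge.
- knob_top (a point): Centre of the flat top of the wooden knob on the rod, 40 mm across and about 34 mm in diameter where flat. The flat underside of the knob's steel flange, 42 mm across, is 34 mm below this point.
- plunger (a joint): How far rod and knob have been pressed down, m. At 0 the flange's underside is 28 mm above the bridge; it starts between 0 and 7 mm; on the 16 mm spacer it comes to rest at 12 mm. Sliding friction of about 4.5 N keeps it where it is left; about 2.5 N of push moves it down. It meets the spacer hard: then each 0.5 mm more of push adds 10 N or more.
- small_pot: Small terracotta pot, 70 mm across, 65 mm tall, standing near the spacers: to be left alone. Origin under its centre.
- spacer: The C-shaped spacer as a body; same frame as spacer_bore.
- press: The whole press; its origin lies on the rod axis, 120 mm below the bridge's top face; axes as press_rod.
Mind the look-alikes: they are no part of the job. Leave any blue or yellow look-alike of the spacer alone.

How it is judged:
On the way, in this order (a step that is already met when the one before it is completed fails the run):
1. the spacer, flat on the bridge with the rod inside its bore, is pushed firmly home (over 5 N) against the rod, before the knob is pressed down (horizontal distance between spacer_bore and press_rod below 0.0045 m and z of spacer_bore in the frame of press_rod below 0.003 m and angle between spacer_bore's own z axis and vertical below 0.06 rad and value of joint plunger below 0.0095 m and contact force between spacer and plunger above 5 N), for 0.1 s.
2. with the fingers off the spacer, the knob is pressed firmly (over 4 N) onto it (contact force between plunger and spacer above 4 N and contact force between the fingers and spacer below 0.1 N and horizontal distance between spacer_bore and press_rod below 0.0045 m), for 0.1 s.
At the end, for the whole second after the job is handed in: The C-shaped spacer lies flat and still on the bridge (within 2.5 mm and 0.05 rad) with the rod in its bore (bore centre within 4.5 mm of the rod axis), and the knob has come down on it (plunger at 10.5 to 13.5 mm) (horizontal distance between spacer_bore and press_rod below 0.0045 m and z of spacer_bore in the frame of press_rod between -0.0025 and 0.0025 m and angle between spacer_bore's own z axis and vertical below 0.05 rad and value of joint plunger between 0.0105 and 0.0135 m and linear speed of spacer below 0.01 m/s); the robot touches nothing.
It fails at once if the knob or rod and the spacer press on each other with more than 20 N (contact force between spacer and plunger above 20 N).
It fails at once if the spacer is pushed against the press (bridge and rod together) with more than 20 N before the knob is pressed down (contact force between spacer and press above 20 N and value of joint plunger below 0.0095 m).
It fails at once if the robot pushes on the press with more than 20 N (contact force between any of the fingers, the arm and press above 20 N).
It fails at once if the closed ring spacer is disturbed (distance of ring_fin from where it was at the start of the episode above 0.02 m).
It fails at once if the small pot is disturbed (distance of small_pot from where it was at the start of the episode above 0.02 m).
It also fails if it takes over 72 s, if anything falls off the work surface, if the arm or the gripper's body presses on something with over 40 N, if the wrist force passes 120 N, or if a joint passes its speed limit or range.

### The arm

A 6-joint arm with a two-finger parallel gripper is mounted at the origin on the work surface. World frame = base frame: x ahead of the robot, y to its left, z up, the work surface at z = 0. Lengths are in m, angles in rad, forces in N, time in s.
With the tool pointing down it reaches from about 0.25 to 0.8 m from the base axis. Payload 3.9 kg.
Tool frame: the origin (TCP) lies midway between the tips of the shut fingers; the grasp point (between the pads) lies 19 mm behind it (env.pinch_z is the distance from the TCP to the grasp point, in m); z points along the fingers, y is the line along which they close (so a half turn about z gives the same grasp; the last joint's range is limited). The gripper opens to 85 mm and grips with 20 to 120 N. Pads are 22 mm wide; open, the fingers measure 114 mm over their backs; the gripper's body (76 mm by 85 mm) begins 54 mm behind the grasp point. The pads swing forward as they close: fully open they stand 13 mm farther back than shut.
Start: joints at [-1.23, 0.26, -0.138, 1.173, 0, 1.571], TCP at [0.175, -0.495, 0.231] pointing down, gripper open.
Joint ranges: [-2.78, 2.78], [-0.83, 1.72], [-1.28, 1.37], [-1.9, 2.12], [-1.57, 1.48], [-3.14, 3.14]. Speed limits (rad/s): [2.57, 2.57, 3.14, 3.14, 3.14, 3.14].

### API

Orientations are given as a 3x3 rotation matrix whose columns are the frame's x, y, z axes.
In Python, from bench import env gives the robot as it stands.
- The arm moves only by the tool move_arm, never from a script. Its argument "deltas" is a list of rows, each a list of 7 numbers: the opening in per cent of the stroke, from 0 (shut) to 100 (fully open), then the shift along the tool's x, y, z as a fraction of full scale, then the turn, a rotation vector about the tool's x, y, z as a fraction of full scale. In form: [[fingers, x, y, z, rx, ry, rz], ...]. A call has 1 to 20 rows; each row shifts and turns the commanded pose from where the row before left it, along the tool's axes as they then stand; what a row does not reach is not made up. Full scale, the value 1, is 0.15 m for a shift and 360 degrees for a turn. A row lasts 1/10 s, in which the tool goes at most 50 mm and 8.59 degrees, less where a joint would pass 70% of its speed; a pose out of reach is approached as far as the arm can. A call with a number of a shift or a turn outside -1 to 1 is refused whole. A call with a gripper value outside its range is refused whole. The fingers move at their own pace and stop on an object; "squeeze" is the grip in N (left out, the last holds). Time passes only in rows, so rows that do not move let the fingers close. It gives the time, the measured TCP pose, the force, the opening and the grip force at its end, in the units of the state.
- env.sense(): the state, without advancing time (a new reading comes with each control period).
- env.grab_frame(name): name is "side" or "top" or "wrist"; returns a dict with "frame" (400x640x3 uint8, blue, green, red), "range_z" (400x640 float32, m along the optical axis (not along the pixel's ray), 0 where there is no reading), "vfov" (degrees; the focal length in pixels is half the picture's height over the tangent of half this angle, whatever the lens; pixels are square), "cx", "cy" (the principal point, pixels), "R" (3x3) and "t" (3): a world point X has camera coordinates R X + t. Camera axes: x right, y down, z forward; pixel columns grow to the right and rows downward; lengths in m; the calibration is good to about 2 mm. A picture is of the moment at which its call begins.
- env.close_job(): hands the job in; it is judged then, once.
Trained networks look in the newest picture that a camera, given by its name, has taken for a name from the list of things; names that differ only in an ending like _2 or _b are one class to them, and where a whole thing is asked for, a point or a joint stands for the part that bears it (a point fixed in the world has none). Each returns a list of dicts, best first, with "score" (0 to 1); they miss things now and then, are a little off and sometimes report something else, mostly with a low value. They report only what shows in the picture. A call takes as long as a camera call. They do not tell look-alikes from the thing itself.
- env.look_for(target, camera): "extent" ([left, top, right, bottom] in pixels, round what is visible of it).
- env.mark_of(target, camera): "at" ([column, row] in pixels: a listed point, or the origin of a listed thing).
The state is a dict: "time_s": time; "joint_positions": joint angles; "qvel": joint speeds; "effort": joint torques, N m; "ee_pos": TCP position; "tool_rot": TCP orientation; "contact_force": force on the tool from outside, world axes, zero at the start; "wrist_torque": the same for the moment, N m; "grip_width": finger opening in m; "grip_force": force on a finger pad.
Only numpy, scipy, OpenCV 4.12 (cv2) and the standard library are available. Lean on these libraries where they do the work, as an engineer would, in place of code of your own. Each camera call takes 0.05 s, during which the arm holds its last target. There are 200 camera calls.

## Working session

There is one attempt and no reset: what is moved stays moved. The work goes in short steps, Python scripts to look and compute and a tool call to move; the robot and the scene stay as the last step left them, time stands still between calls to the robot, and variables do not carry over. Pictures are saved under pics/ and viewed, at most 10 in all, crops included, and the job is handed in when it is done.

Besides the shell and the picture viewer there is one more tool, called after "Call:" as a command line: name --pt "numbers of a row" for each row, then --argument value for the rest. move_arm: Moves the arm, as the interface text tells. Its arguments: {"type":"object","properties":{"deltas":{"type":"array"},"squeeze":{"type":"number"}},"required":["deltas"]}

```bash
mkdir -p pics
cat > h.py <<'E'
import numpy as np, cv2
from bench import env
def foc(f): return 200/np.tan(np.radians(f["vfov"])/2)
def pt(f,u,v,z=None,win=2):
    """world point from pixel: by depth, or on plane of height z"""
    F=foc(f); d=np.array([(u-f["cx"])/F,(v-f["cy"])/F,1.]); R=np.array(f["R"]);c=-R.T@np.array(f["t"]); w=R.T@d
    if z is None:
        p=f["range_z"][int(v)-win:int(v)+win+1,int(u)-win:int(u)+win+1]; p=p[p>0]
        return c+w*np.median(p)
    return c+w*(z-c[2])/w[2]
def cloud(f):
    F=foc(f); v,u=np.mgrid[:400,:640]; z=f["range_z"]
    P=np.stack([(u-f["cx"])/F*z,(v-f["cy"])/F*z,z],-1)
    W=(P-np.array(f["t"]))@np.array(f["R"]); W[z==0]=np.nan
    return W
E
python3 - <<'E'
from h import *
np.set_printoptions(precision=4,suppress=True)
print(env.sense(), env.pinch_z)
ims=[]
for c in ("top","side"):
    f=env.grab_frame(c); cv2.imwrite(f"pics/{c}0.png",f["frame"]); print(c,f["vfov"],-np.array(f["R"]).T@f["t"])
    for n in ("spacer_bore","spacer_fin","ring_fin","press_rod","knob_top","small_pot"):
        for r in env.mark_of(n,c)[:4]:
            u,v=r["at"]; print(c,n,round(r["score"],2),np.round(r["at"],1),pt(f,u,v) if 2<u<637 and 2<v<397 else None)
E
```

```text
{'time_s': 0.0, 'joint_positions': array([-1.23  ,  0.2607, -0.1394,  1.1727,  0.    ,  1.5708]), 'qvel': array([-0.0001, -0.0023,  0.0003, -0.0001, -0.0013,  0.0012]), 'effort': array([ -0.0003, -40.5674,  25.3925,   0.0188,  -0.0001,   0.    ]), 'ee_pos': array([ 0.1752, -0.4941,  0.2304]), 'tool_rot': array([[ 0.9425,  0.3342, -0.0007],
       [ 0.3342, -0.9425,  0.0019],
       [ 0.    , -0.002 , -1.    ]]), 'contact_force': array([-0.4424, -0.7376,  0.0259]), 'wrist_torque': array([ 0.0311,  0.0427, -0.0118]), 'grip_force': 0.0, 'grip_width': 0.08540017859119546} 0.0187
top 50.10237512477703 [ 0.4362 -0.0573  0.8934]
top spacer_bore 0.87 [348.8 277.5] [ 0.3452 -0.1272  0.0008]
top spacer_bore 0.81 [258.4 258.9] [0.3843 0.0596 0.0006]
top spacer_bore 0.73 [327.9 195.4] [ 0.5142 -0.0849  0.0152]
top spacer_bore 0.31 [381.5 134.5] [ 0.6436 -0.1992  0.0043]
top spacer_fin 0.89 [331.5 226.6] [ 0.4495 -0.0905  0.0472]
top spacer_fin 0.72 [321.4 303.1] [ 0.301  -0.0696  0.0482]
top spacer_fin 0.56 [230.  239.4] [0.4254 0.1097 0.0464]
top press_rod 0.61 [215.1 155.2] [0.5696 0.1113 0.17
[... 180 characters left out ...]
ore 0.94 [341.5 221.3] [ 0.5265 -0.0886 -0.0003]
side spacer_bore 0.86 [262.5 197.6] [0.392  0.0585 0.0026]
side spacer_bore 0.38 [409.6 235.2] [ 0.6164 -0.2125  0.0453]
side spacer_fin 0.94 [241.  249.5] [ 0.2975 -0.0731  0.031 ]
side spacer_fin 0.73 [312.3 229.9] [ 0.4484 -0.0984  0.0315]
side spacer_fin 0.61 [263.7 167.8] [0.4208 0.1087 0.0453]
side ring_fin 0.68 [375.5 298.7] [ 0.4814 -0.2938  0.0397]
side press_rod 0.9 [318.7 122.1] [0.575  0.1165 0.1205]
side press_rod 0.68 [412.8 238.1] [ 0.6233 -0.217   0.0355]
side press_rod 0.31 [342.7 221.6] [ 0.5286 -0.0904 -0.0008]
side knob_top 0.59 [319.8 103.2] [0.5783 0.1154 0.1746]
side small_pot 0.87 [412.5 236.2] [ 0.6164 -0.2203  0.0522]
```

View pics/top0.png

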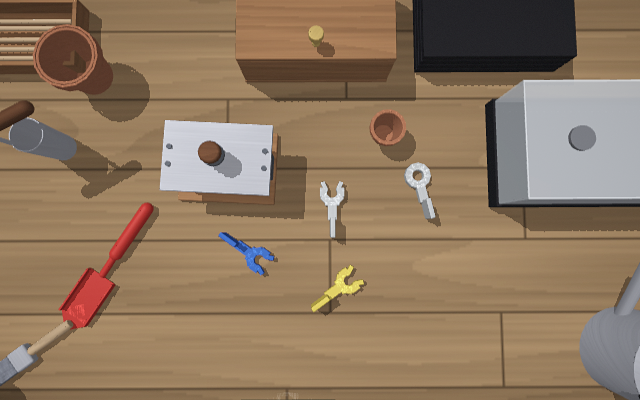

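View pics/side0.png

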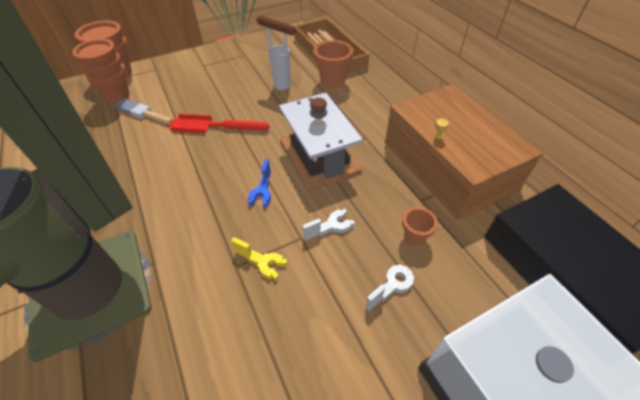

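The top view shows the bare aluminium C at (332,208), the ring at (420,190), the pot at (387,127), the press knob at (210,153), and blue and yellow look-alikes at (247,252) and (340,290). Next I refine the positions from depth.

Run:
```python
from h import *
np.set_printoptions(precision=4,suppress=True)
def sel(W,c,r,z0,z1):
    m=(np.hypot(W[...,0]-c[0],W[...,1]-c[1])<r)&(W[...,2]>z0)&(W[...,2]<z1); return W[m]
def rect(P):
    (c,s,a)=cv2.minAreaRect((P[:,:2]*1000).astype(np.float32)); return np.round(c,1),np.round(s,1),round(a,1)
for c in ("top","side"):
    f=env.grab_frame(c); W=cloud(f)
    P=sel(W,(.449,-.0905),.05,.04,.06); print(c,"fin",len(P),P.mean(0),rect(P),P[:,2].max())
    P=sel(W,(.48,-.09),.1,.008,.06); print("spacer",len(P),rect(P)); Q=P[:,:2]-P[:,:2].mean(0); w,v=np.linalg.eigh(Q.T@Q); print("axis deg",np.degrees(np.arctan2(*(v[:,1][::-1]))))
    P=sel(W,(.52,-.09),.04,.008,.03); print("C z",np.median(P[:,2]),rect(P))
    B=sel(W,(.575,.117),.14,.105,.13); print("bridge",len(B),np.median(B[:,2]),rect(B))
    K=sel(W,(.575,.117),.05,.16,.19); kz=np.median(K[:,2]); K=K[abs(K[:,2]-kz)<.003]; print("knob",len(K),kz,K.mean(0),cv2.minEnclosingCircle((K[:,:2]*1000).astype(np.float32)))
    pz=sel(W,(.4,-.2),.03,-.02,.02); print("bench z",np.median(pz[:,2]))
```

```text
top fin 113 [ 0.4492 -0.0924  0.0473] (array([449.8, -92.5]), array([10. , 37.6]), 89.8) 0.05261996435735109
spacer 587 (array([487.5, -92.5]), array([113.1,  47.8]), 0.1)
axis deg 179.80665023353333
C z 0.015976650584030472 (array([512.9, -92.5]), array([47.9, 62.1]), 89.8)
bridge 7169 0.11717626684616078 (array([577.5, 123.4]), array([201.4, 130.6]), 86.9)
knob 388 0.1744625072573728 [0.5768 0.1222 0.1746] ((577.2442016601562, 122.54903411865234), 19.492177963256836)
bench z 0.00031099683714101825
side fin 108 [ 0.4479 -0.0939  0.0461] (array([448.9, -93.2]), array([11.2, 40.6]), 89.6) 0.05022655954542686
spacer 658 (array([487.2, -88.6]), array([ 50.4, 115.6]), 83.9)
axis deg -179.2156640575905
C z 0.015544380025389867 (array([512.3, -91.7]), array([51.1, 63. ]), 87.6)
bridge 2810 0.11716702727923825 (array([576.5, 123.6]), array([205.1, 131.6]), 86.6)
knob 141 0.17364838378834493 [0.5744 0.1199 0.1741] ((575.5618896484375, 121.53787231445312), 19.474124908447266)
bench z -0.00016507975361797827
```

Call:
move_arm --pt "100 0 0 0 0 0 0.018" --pt "100 0 0 0 0 0 0.018" --pt "100 0 0 0 0 0 0.018" --pt "100 0.1305 -0.191 0.03 0 0 0" --pt "100 0.1305 -0.191 0.03 0 0 0" --pt "100 0.1305 -0.191 0.03 0 0 0" --pt "100 0.1305 -0.191 0.03 0 0 0" --pt "100 0.1305 -0.191 0.03 0 0 0" --pt "100 0.1305 -0.191 0.03 0 0 0" --pt "100 0.1305 -0.191 0.03 0 0 0" --pt "100 0.1305 -0.191 0.03 0 0 0" --pt "100 0.1305 -0.191 0.03 0 0 0" --pt "100 0.1305 -0.191 0.03 0 0 0" --pt "100 0.1305 -0.191 0.03 0 0 0" --pt "100 0.1305 -0.191 0.03 0 0 0" --pt "100 0.1305 -0.191 0.03 0 0 0" --pt "100 0.1305 -0.191 0.03 0 0 0" --pt "100 0 0 0 0 0 0" --pt "100 0 0 0 0 0 0" --squeeze 60

```text
time_s: 2.7
ee_pos: [0.449, -0.0928, 0.1682]
tool_rot: [[1.0, 0.003, -0.001], [0.003, -1.0, -0.0], [-0.001, 0.0, -1.0]]
contact_force: [-0.4, -0.1, -0.3]
grip_width: 0.0851
grip_force: 0.0
```

Run:
```python
from h import *
np.set_printoptions(precision=4,suppress=True)
f=env.grab_frame("wrist"); cv2.imwrite("pics/w1.png",f["frame"]); W=cloud(f)
for z0,z1,r,c in ((.04,.055,.05,(.449,-.0925)),(.008,.03,.045,(.52,-.0925))):
    m=(np.hypot(W[...,0]-c[0],W[...,1]-c[1])<r)&(W[...,2]>z0)&(W[...,2]<z1);P=W[m]
    print(len(P),P.mean(0) if len(P) else 0, cv2.minAreaRect((P[:,:2]*1000).astype(np.float32)) if len(P)>5 else 0)
for n in ("spacer_bore","spacer_fin"):
    for r in env.mark_of(n,"wrist")[:2]: print(n,r, pt(f,*r["at"],z=0 if n=="spacer_bore" else .024))
```

```text
426 [ 0.4515 -0.0919  0.0479] ((449.9401550292969, -92.1044692993164), (9.529111862182617, 39.929954528808594), 89.91495513916016)
1913 [ 0.512  -0.0919  0.0163] ((510.32574462890625, -92.00292205810547), (69.72037506103516, 49.657310485839844), 0.35486334562301636)
spacer_bore {'at': [316.4, 121.9], 'score': 0.96} [ 0.5181 -0.0923  0.    ]
spacer_bore {'at': [343.3, 269.2], 'score': 0.84} [ 0.3453 -0.1256 -0.    ]
spacer_fin {'at': [318.5, 189.0], 'score': 0.82} [ 0.4523 -0.0947  0.024 ]
spacer_fin {'at': [295.1, 311.9], 'score': 0.59} [ 0.302  -0.0676  0.024 ]
```

View pics/w1.png

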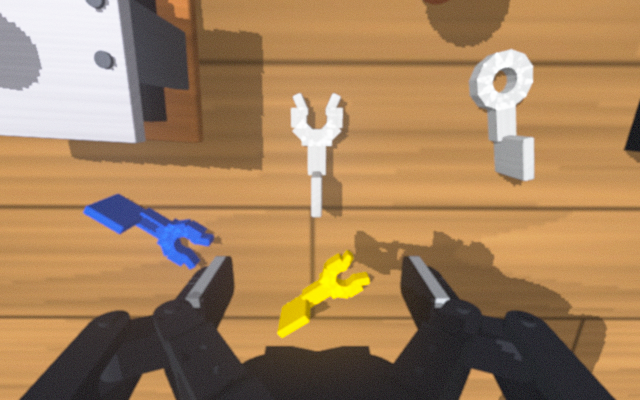

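The wrist view shows the C at (317,120) and its fin at (317,195), centred between the fingers. The measured yaw is about 0. Next I descend and grip.

Call:
move_arm --pt "100 0 0 0.13 0 0 0" --pt "100 0 0 0.13 0 0 0" --pt "100 0 0 0.13 0 0 0" --pt "100 0 0 0.13 0 0 0" --pt "100 0 0 0.13 0 0 0" --pt "100 0 0 0.13 0 0 0" --pt "100 0 0 0.13 0 0 0" --pt "100 0 0 0.13 0 0 0" --pt "100 0 0 0 0 0 0" --pt "0 0 0 0 0 0 0" --pt "0 0 0 0 0 0 0" --pt "0 0 0 0 0 0 0" --pt "0 0 0 0 0 0 0" --pt "0 0 0 0 0 0 0" --pt "0 0 0 0 0 0 0" --pt "0 0 0 0 0 0 0" --pt "0 0 0 0 0 0 0" --pt "0 0 0 0 0 0 0" --squeeze 60

```text
time_s: 4.65
ee_pos: [0.4494, -0.0931, 0.0129]
tool_rot: [[1.0, 0.002, 0.001], [0.002, -1.0, 0.0], [0.001, -0.0, -1.0]]
contact_force: [-1.2, 1.4, 5.8]
grip_width: 0.0092
grip_force: 59.4
```

Call:
move_arm --pt "0 0 0 -0.06 0 0 0" --pt "0 0 0 -0.175 0 0 0" --pt "0 0 0 -0.175 0 0 0" --pt "0 0 0 -0.175 0 0 0" --pt "0 0 0 -0.175 0 0 0" --pt "0 0 0 -0.175 0 0 0" --pt "0 -0.0045 -0.179 0 0 0 0" --pt "0 -0.0045 -0.179 0 0 0 0" --pt "0 -0.0045 -0.179 0 0 0 0" --pt "0 -0.0045 -0.179 0 0 0 0" --pt "0 -0.0045 -0.179 0 0 0 0" --pt "0 -0.0045 -0.179 0 0 0 0" --pt "0 -0.0045 -0.179 0 0 0 0" --pt "0 -0.0045 -0.179 0 0 0 0" --pt "0 0 0 0 0 0 0" --pt "0 0 0 0 0 0 0" --pt "0 0 0 0 0 0 0"

```text
time_s: 6.35
ee_pos: [0.4425, 0.0548, 0.1553]
tool_rot: [[0.996, 0.084, -0.005], [0.084, -0.995, 0.056], [-0.001, -0.056, -0.998]]
contact_force: [0.4, -0.8, -0.9]
grip_width: 0.0092
grip_force: 58.8
```

Run:
```python
from h import *
np.set_printoptions(precision=4,suppress=True)
print(env.sense()["contact_force"])
for c in ("wrist","top"):
    f=env.grab_frame(c); cv2.imwrite(f"pics/{c}2.png",f["frame"]); W=cloud(f)
    def S(z0,z1,x0,x1,y0=.07,y1=.17):
        m=(W[...,0]>x0)&(W[...,0]<x1)&(W[...,1]>y0)&(W[...,1]<y1)&(W[...,2]>z0)&(W[...,2]<z1);P=W[m];print(c,len(P),P.mean(0) if len(P) else 0);return P
    k=S(.165,.19,.55,.62)
    if len(k)>5: print("knob",cv2.minEnclosingCircle((k[abs(k[:,2]-np.median(k[:,2]))<.003][:,:2]*1000).astype(np.float32)))
    s=S(.146,.164,.49,.5445)
    if len(s)>5: print("C",cv2.minAreaRect((s[:,:2]*1000).astype(np.float32)),np.percentile(s[:,2],[5,50,95]), np.polyfit(s[:,0],s[:,2],1)[0],np.polyfit(s[:,1],s[:,2],1)[0])
    b=S(.11,.123,.51,.55,.04,.2); print("bridge z",np.median(b[:,2]))
    for n in ("spacer_bore","press_rod"):
        for r in env.mark_of(n,c)[:2]: print(n,r, pt(f,*r["at"],z=.14 if n=="spacer_bore" else .117))
```

```text
[ 0.4151 -0.821  -0.8575]
wrist 37 [0.558  0.1215 0.1663]
knob ((558.39794921875, 121.25363159179688), 4.66094446182251)
wrist 2636 [0.5148 0.0775 0.1591]
C ((513.1691284179688, 77.91472625732422), (47.04274368286133, 16.0314998626709), 4.862930774688721) [0.1579 0.1593 0.1605] -0.01567313278472067 0.11138421949976982
wrist 15433 [0.533  0.1249 0.1175]
bridge z 0.1175210529119497
spacer_bore {'at': [317.5, 238.9], 'score': 0.62} [0.4481 0.0556 0.14  ]
spacer_bore {'at': [267.7, 45.7], 'score': 0.22} [0.5494 0.089  0.14  ]
top 289 [0.5811 0.1239 0.1745]
knob ((577.4618530273438, 122.44770050048828), 19.245800018310547)
top 0 0
top 85 [0.5434 0.0521 0.1172]
bridge z 0.11726301653688155
spacer_bore {'at': [345.1, 279.0], 'score': 0.74} [ 0.3568 -0.1098  0.14  ]
spacer_bore {'at': [259.4, 256.1], 'score': 0.6} [0.3972 0.0396 0.14  ]
press_rod {'at': [214.2, 157.6], 'score': 0.61} [0.5758 0.1263 0.117 ]
```

View pics/wrist2.png

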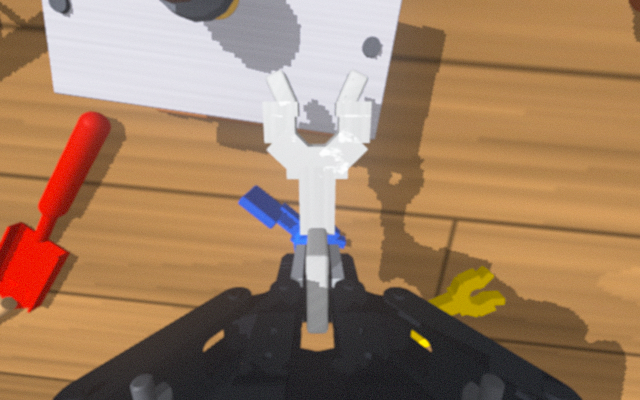

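The wrist view shows the C held straight at (317,120) and the rod/knob at about (205,5), but the arm stopped short and tilted. I'll check the joints.

```bash
python3 -c "
from h import *
s=env.sense();print(s['joint_positions'],s['qvel'],s['ee_pos'],s['tool_rot'],s['time_s'])"
```

```text
[ 0.08334726  0.17630594 -0.45998611  0.93503842  0.05623068  3.14059308] [ 0.0032253   0.00045894  0.0025602  -0.00067301  0.00071056 -0.00035228] [0.44253346 0.05503914 0.15526592] [[ 9.96444933e-01  8.40853640e-02 -5.21022818e-03]
 [ 8.42452756e-02 -9.94872372e-01  5.59615636e-02]
 [-4.77963627e-04 -5.62015536e-02 -9.98419329e-01]] 6.65
```

Call:
move_arm --pt "0 0 0 0 -0.003 0 -0.0115" --pt "0 0 0 0 -0.003 0 -0.0115" --pt "0 0 0 0 -0.003 0 -0.0115" --pt "0 0 0 0 0 0 0" --pt "0 0 0 0 0 0 0"

```text
time_s: 7.15
ee_pos: [0.4425, 0.0553, 0.1553]
tool_rot: [[0.955, 0.296, 0.006], [0.296, -0.955, 0.001], [0.006, 0.001, -1.0]]
contact_force: [0.9, -0.1, -1.8]
grip_width: 0.009
grip_force: 58.7
```

```bash
cat > goal.py <<'E'
from h import *
from scipy.spatial.transform import Rotation as Ro
np.set_printoptions(precision=4,suppress=True)
def go(p,yaw):
    s=env.sense(); R=np.array(s["tool_rot"]); c,n=np.cos(yaw),np.sin(yaw)
    G=np.array([[c,n,0],[n,-c,0],[0,0,-1]])
    print("shift frac",R.T@(np.array(p)-s["ee_pos"])/.15,"rot frac",Ro.from_matrix(R.T@G).as_rotvec()/(2*np.pi)); print(s["ee_pos"],s["joint_positions"],s["contact_force"])
E
python3 - <<'E'
from goal import *
y=.3; u=np.array([np.cos(y),np.sin(y)]); rod=np.array([.577,.1225])
p=rod-u*(.060+.0725); print(p); go([*p,.1553],y)
E
```

```text
[0.4504 0.0833]
shift frac [ 0.1056 -0.1631  0.0004] rot frac [ 0.0001 -0.0009  0.    ]
[0.4425 0.0553 0.1553] [ 0.1241  0.172  -0.464   0.9291  0.0003  2.9656] [ 0.9257 -0.0522 -1.7889]
```

Call:
move_arm --pt "0 0.053 -0.0815 0 0 -0.001 0" --pt "0 0.053 -0.0815 0 0 0 0" --pt "0 0 0 0 0 0 0" --pt "0 0 0 0 0 0 0"

```text
time_s: 7.55
ee_pos: [0.4505, 0.0835, 0.1552]
tool_rot: [[0.955, 0.297, -0.001], [0.297, -0.955, -0.002], [-0.001, 0.001, -1.0]]
contact_force: [0.0, 0.1, -2.4]
grip_width: 0.0096
grip_force: 58.8
```

Run:
```python
from goal import *
go([.4504,.0833,.1553],.3)
f=env.grab_frame("wrist"); cv2.imwrite("pics/w3.png",f["frame"]); W=cloud(f)
s=env.sense(); R=np.array(s["tool_rot"]); T=(W-s["ee_pos"])@R   # tool frame: x ahead, z down
m=(T[...,0]>.02)&(T[...,0]<.11)&(abs(T[...,1])<.04)&(T[...,2]>-.015)&(T[...,2]<.005)
P=T[m]; print("C tool",len(P),P.mean(0),cv2.minAreaRect((P[:,:2]*1000).astype(np.float32)),np.polyfit(P[:,0],P[:,2],1),P[:,0].max())
m=(W[...,2]>.121)&(W[...,2]<.139)&(T[...,0]>.115)&(T[...,0]<.16)&(abs(T[...,1])<.03)
P=T[m]; print("rod pts",len(P),P.mean(0) if len(P) else 0,P.min(0) if len(P) else 0,P.max(0) if len(P) else 0)
m=(W[...,2]>.142)&(T[...,0]>.1)&(abs(T[...,1])<.04); P=T[m]; print("knob",len(P),P.min(0) if len(P) else 0,P.max(0) if len(P) else 0)
```

```text
shift frac [-0.0008  0.0009 -0.0007] rot frac [0.0002 0.0002 0.0003]
[0.4505 0.0835 0.1552] [ 0.1842  0.1967 -0.4321  0.9428 -0.0014  3.024 ] [ 0.0382  0.1437 -2.3525]
C tool 8762 [ 0.0615 -0.0003 -0.0033] ((58.11876678466797, -0.2913227081298828), (76.22622680664062, 50.13026809692383), 0.0035230868961662054) [ 0.0179 -0.0044] 0.09623294319983157
rod pts 0 0 0 0
knob 2320 [ 0.1124 -0.0199 -0.0213] [0.1258 0.0188 0.013 ]
```

View pics/w3.png

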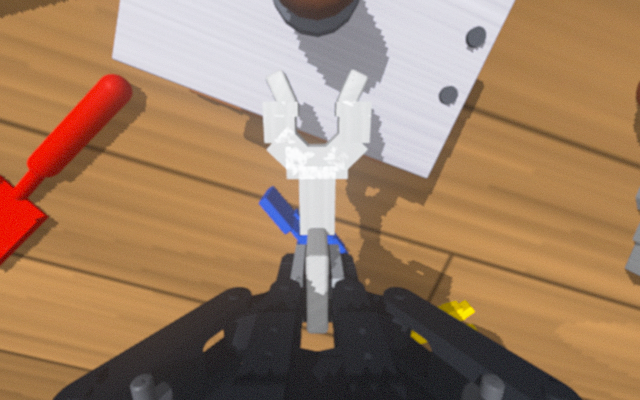

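The wrist view shows the knob at (316,15) straight ahead of the gap at (317,80), with lateral alignment within 0.5 mm. Next I lower gently.

Call:
move_arm --pt "0 0 0 0.05 0 0 0" --pt "0 0 0 0.05 0 0 0" --pt "0 0 0 0.04 0 0 0" --pt "0 0 0 0.007 0 0 0" --pt "0 0 0 0 0 0 0" --pt "0 0 0 0 0 0 0"

```text
time_s: 8.2
ee_pos: [0.4506, 0.0832, 0.1333]
tool_rot: [[0.955, 0.297, -0.0], [0.297, -0.955, -0.001], [-0.001, 0.001, -1.0]]
contact_force: [-0.7, -0.1, -2.6]
grip_width: 0.0095
grip_force: 58.8
```

Call:
move_arm --pt "0 0 0 0.01 0 0 0" --pt "0 0 0 0 0 0 0" --pt "0 0 0 0 0 0 0"

```text
time_s: 8.5
ee_pos: [0.4505, 0.0833, 0.1319]
tool_rot: [[0.955, 0.297, -0.0], [0.297, -0.955, -0.001], [-0.0, 0.001, -1.0]]
contact_force: [-0.2, -0.8, -1.4]
grip_width: 0.0096
grip_force: 58.8
```

Call:
move_arm --pt "0 0 0 0.006 0 0 0" --pt "0 0 0 0 0 0 0" --pt "0 0 0 0 0 0 0"

```text
time_s: 8.8
ee_pos: [0.4504, 0.0833, 0.1309]
tool_rot: [[0.955, 0.297, -0.0], [0.297, -0.955, -0.001], [-0.001, 0.001, -1.0]]
contact_force: [-0.4, 0.2, -2.0]
grip_width: 0.0094
grip_force: 58.8
```

Call:
move_arm --pt "0 0 0 0.005 0 0 0" --pt "0 0 0 0 0 0 0" --pt "0 0 0 0 0 0 0"

```text
time_s: 9.1
ee_pos: [0.4505, 0.0833, 0.1302]
tool_rot: [[0.955, 0.297, -0.0], [0.297, -0.955, -0.001], [-0.0, 0.001, -1.0]]
contact_force: [-0.5, 0.1, -0.6]
grip_width: 0.0097
grip_force: 59.1
```

Call:
move_arm --pt "0 0 0 0.003 0 0 0" --pt "0 0 0 0 0 0 0" --pt "0 0 0 0 0 0 0"

```text
time_s: 9.4
ee_pos: [0.4504, 0.0832, 0.13]
tool_rot: [[0.955, 0.297, -0.0], [0.297, -0.955, -0.001], [-0.0, 0.001, -1.0]]
contact_force: [-2.3, -0.0, 4.2]
grip_width: 0.0092
grip_force: 59.6
```

Call:
move_arm --pt "0 0.02 0 -0.002 0 0 0" --pt "0 0.04 0 0 0 0 0" --pt "0 0.05 0 0 0 0 0" --pt "0 0.05 0 0 0 0 0" --pt "0 0.04 0 0 0 0 0" --pt "0 0.03 0 0 0 0 0" --pt "0 0.02 0 0 0 0 0" --pt "0 0 0 0 0 0 0" --pt "0 0 0 0 0 0 0"

```text
time_s: 10.3
ee_pos: [0.4862, 0.0945, 0.1301]
tool_rot: [[0.955, 0.297, -0.001], [0.297, -0.955, -0.001], [-0.001, 0.001, -1.0]]
contact_force: [-3.7, -0.4, 4.9]
grip_width: 0.0093
grip_force: 60.0
```

Call:
move_arm --pt "0 0.013 0 0 0 0 0" --pt "0 0.013 0 0 0 0 0" --pt "0 0.013 0 0 0 0 0" --pt "0 0 0 0 0 0 0"

```text
time_s: 10.7
ee_pos: [0.4916, 0.0961, 0.1301]
tool_rot: [[0.955, 0.297, -0.001], [0.297, -0.955, -0.001], [-0.002, 0.001, -1.0]]
contact_force: [-4.1, 0.0, 5.7]
grip_width: 0.0093
grip_force: 60.1
```

Call:
move_arm --pt "0 0.013 0 0 0 0 0" --pt "0 0.013 0 0 0 0 0" --pt "0 0.013 0 0 0 0 0" --pt "0 0 0 0 0 0 0"

```text
time_s: 11.1
ee_pos: [0.4971, 0.0978, 0.1301]
tool_rot: [[0.955, 0.297, -0.001], [0.297, -0.955, -0.001], [-0.002, 0.001, -1.0]]
contact_force: [-3.9, -1.3, 5.3]
grip_width: 0.0095
grip_force: 60.1
```

Call:
move_arm --pt "0 0.013 0 -0.001 0 0 0" --pt "0 0.013 0 0 0 0 0" --pt "0 0.013 0 0 0 0 0" --pt "0 0 0 0 0 0 0"

```text
time_s: 11.5
ee_pos: [0.5032, 0.0997, 0.1301]
tool_rot: [[0.955, 0.297, -0.001], [0.297, -0.955, -0.001], [-0.001, 0.001, -1.0]]
contact_force: [-3.1, -1.8, 4.7]
grip_width: 0.0093
grip_force: 59.9
```

Call:
move_arm --pt "0 0.01 0 0 0 0 0" --pt "0 0.01 0 0 0 0 0" --pt "0 0.006 0 0 0 0 0" --pt "0 0 0 0 0 0 0"

```text
time_s: 11.9
ee_pos: [0.5064, 0.1007, 0.1301]
tool_rot: [[0.955, 0.297, -0.001], [0.297, -0.955, -0.001], [-0.002, 0.001, -1.0]]
contact_force: [-3.7, -1.3, 4.9]
grip_width: 0.0091
grip_force: 60.1
```

Call:
move_arm --pt "0 0.007 0 0 0 0 0" --pt "0 0.007 0 0 0 0 0" --pt "0 0 0 0 0 0 0"

```text
time_s: 12.2
ee_pos: [0.5086, 0.1014, 0.1301]
tool_rot: [[0.955, 0.297, -0.001], [0.297, -0.955, -0.001], [-0.001, 0.001, -1.0]]
contact_force: [-4.7, -1.2, 4.5]
grip_width: 0.0093
grip_force: 60.0
```

Call:
move_arm --pt "0 0.006 0 0 0 0 0" --pt "0 0 0 0 0 0 0"

```text
time_s: 12.4
ee_pos: [0.5093, 0.1016, 0.1301]
tool_rot: [[0.955, 0.297, -0.001], [0.297, -0.955, -0.001], [-0.001, 0.001, -1.0]]
contact_force: [-3.6, -1.9, 5.7]
grip_width: 0.0089
grip_force: 60.1
```

Call:
move_arm --pt "0 0.005 0 0 0 0 0" --pt "0 0 0 0 0 0 0"

```text
time_s: 12.6
ee_pos: [0.51, 0.1018, 0.1301]
tool_rot: [[0.955, 0.297, -0.001], [0.297, -0.955, -0.001], [-0.001, 0.001, -1.0]]
contact_force: [-4.7, -1.6, 5.7]
grip_width: 0.0092
grip_force: 60.1
```

Call:
move_arm --pt "0 0.004 0 0 0 0 0" --pt "0 0 0 0 0 0 0"

```text
time_s: 12.8
ee_pos: [0.5105, 0.102, 0.1301]
tool_rot: [[0.955, 0.297, -0.001], [0.297, -0.955, -0.001], [-0.002, 0.001, -1.0]]
contact_force: [-3.9, -1.7, 4.9]
grip_width: 0.009
grip_force: 60.1
```

Call:
move_arm --pt "0 0.003 0 0 0 0 0" --pt "0 0 0 0 0 0 0"

```text
time_s: 13.0
ee_pos: [0.5108, 0.1021, 0.1301]
tool_rot: [[0.955, 0.297, -0.001], [0.297, -0.955, -0.001], [-0.002, 0.001, -1.0]]
contact_force: [-5.1, -1.3, 5.7]
grip_width: 0.0094
grip_force: 60.1
```

Call:
move_arm --pt "0 0.003 0 0 0 0 0" --pt "0 0 0 0 0 0 0"

```text
time_s: 13.2
ee_pos: [0.5108, 0.1021, 0.1301]
tool_rot: [[0.955, 0.297, -0.002], [0.297, -0.955, -0.002], [-0.003, 0.001, -1.0]]
contact_force: [-6.2, -1.8, 8.0]
grip_width: 0.0093
grip_force: 60.2
```

Call:
move_arm --pt "0 0.003 0 0 0 0 0" --pt "0 0 0 0 0 0 0"

```text
time_s: 13.4
ee_pos: [0.5108, 0.1021, 0.1301]
tool_rot: [[0.955, 0.297, -0.003], [0.297, -0.955, -0.002], [-0.003, 0.001, -1.0]]
contact_force: [-6.8, -2.1, 7.6]
grip_width: 0.0092
grip_force: 60.3
```

Call:
move_arm --pt "0 0.004 0 0 0 0 0" --pt "0 0 0 0 0 0 0"

```text
time_s: 13.6
ee_pos: [0.5108, 0.1021, 0.1301]
tool_rot: [[0.955, 0.297, -0.004], [0.297, -0.955, -0.002], [-0.004, 0.001, -1.0]]
contact_force: [-7.9, -3.7, 9.1]
grip_width: 0.009
grip_force: 60.6
```

Call:
move_arm --pt "0 0.004 0 0 0 0 0" --pt "0 0 0 0 0 0 0"

```text
time_s: 13.8
ee_pos: [0.5108, 0.1021, 0.1301]
tool_rot: [[0.955, 0.297, -0.005], [0.297, -0.955, -0.003], [-0.005, 0.001, -1.0]]
contact_force: [-9.6, -2.4, 9.9]
grip_width: 0.0091
grip_force: 60.8
```

Call:
move_arm --pt "0 0.003 0 0 0 0 0" --pt "0 0 0 0 0 0 0"

```text
time_s: 14.0
ee_pos: [0.5108, 0.1021, 0.1301]
tool_rot: [[0.955, 0.297, -0.005], [0.297, -0.955, -0.003], [-0.006, 0.001, -1.0]]
contact_force: [-10.3, -2.7, 11.1]
grip_width: 0.0093
grip_force: 60.9
```

Call:
move_arm --pt "0 0.003 0 -0.004 0 0 0" --pt "0 0 0 0 0 0 0" --pt "0 0 0 0 0 0 0"

```text
time_s: 14.3
ee_pos: [0.5108, 0.1021, 0.1302]
tool_rot: [[0.955, 0.297, -0.006], [0.297, -0.955, -0.003], [-0.007, 0.001, -1.0]]
contact_force: [-10.0, -2.9, 10.1]
grip_width: 0.0091
grip_force: 60.4
```

Call:
move_arm --pt "0 0.004 0 -0.003 0 0 0" --pt "0 0 0 0 0 0 0" --pt "0 0 0 0 0 0 0"

```text
time_s: 14.6
ee_pos: [0.5109, 0.1021, 0.1304]
tool_rot: [[0.955, 0.297, -0.008], [0.297, -0.955, -0.003], [-0.008, 0.001, -1.0]]
contact_force: [-11.7, -3.6, 7.9]
grip_width: 0.009
grip_force: 60.4
```

Call:
move_arm --pt "0 0.002 0 -0.005 0 0 0" --pt "0 0 0 0 0 0 0" --pt "0 0 0 0 0 0 0" --pt "0 0 0 0 0 0 0"

```text
time_s: 15.0
ee_pos: [0.5109, 0.1022, 0.1306]
tool_rot: [[0.955, 0.297, -0.008], [0.297, -0.955, -0.004], [-0.009, 0.001, -1.0]]
contact_force: [-9.4, -3.4, 5.4]
grip_width: 0.0091
grip_force: 59.9
```

Call:
move_arm --pt "0 0.005 0 -0.002 0 0 0" --pt "0 0 0 0 0 0 0" --pt "0 0 0 0 0 0 0" --pt "0 0 0 0 0 0 0"

```text
time_s: 15.4
ee_pos: [0.511, 0.1022, 0.1307]
tool_rot: [[0.955, 0.297, -0.01], [0.297, -0.955, -0.004], [-0.01, 0.001, -1.0]]
contact_force: [-11.6, -4.3, 6.4]
grip_width: 0.0091
grip_force: 60.0
```

Call:
move_arm --pt "0 -0.01 0 0 0 0 0" --pt "0 -0.01 0 0 0 0 0" --pt "0 0 0 0 0 0 0"

```text
time_s: 15.7
ee_pos: [0.511, 0.1022, 0.1309]
tool_rot: [[0.955, 0.297, -0.004], [0.297, -0.955, -0.002], [-0.005, 0.001, -1.0]]
contact_force: [-5.6, -0.9, -1.9]
grip_width: 0.0093
grip_force: 58.7
```

Call:
move_arm --pt "0 0 0 0.005 0 0 0" --pt "0 0 0 0 0 0 0" --pt "40 0 0 0 0 0 0" --pt "60 0 0 0 0 0 0" --pt "60 0 0 0 0 0 0" --pt "60 0 0 0 0 0 0" --pt "60 0 0 0 0 0 0"

```text
time_s: 16.4
ee_pos: [0.5134, 0.1028, 0.1316]
tool_rot: [[0.955, 0.297, 0.001], [0.297, -0.955, -0.001], [0.0, 0.001, -1.0]]
contact_force: [-0.9, 0.1, -0.8]
grip_width: 0.051
grip_force: 0.0
```

Call:
move_arm --pt "60 0 0 -0.15 0 0 0" --pt "60 0 0 -0.2 0 0 0" --pt "60 0 0 -0.2 0 0 0" --pt "0 0 0 -0.18 0 0 0" --pt "0 0 0 0 0 0 0" --pt "0 0 0 0 0 0 0" --pt "0 0 0 0 0 0 0" --pt "0 0 0 0 0 0 0"

```text
time_s: 17.2
ee_pos: [0.5121, 0.1026, 0.2395]
tool_rot: [[0.955, 0.297, -0.003], [0.297, -0.955, -0.002], [-0.003, 0.001, -1.0]]
contact_force: [-0.2, 0.8, 0.6]
grip_width: 0.0002
grip_force: 0.0
```

Run:
```python
from goal import *
go([.577,.1225,.19],.3)
for c in ("wrist","side","top"):
    f=env.grab_frame(c); cv2.imwrite(f"pics/{c}4.png",f["frame"]); W=cloud(f)
    ok=(W[...,0]>.45)&(W[...,0]<.555)&(W[...,1]>.05)&(W[...,1]<.2)
    P=W[ok&(W[...,2]>.155)&(W[...,2]<.175)]
    if len(P)>5: print(c,"fin",len(P),cv2.minAreaRect((P[:,:2]*1000).astype(np.float32)),np.median(P[:,2]))
    P=W[ok&(W[...,2]>.128)&(W[...,2]<.14)]
    if len(P)>5: print(c,"C top z",len(P),np.median(P[:,2]),P.mean(0))
    k=W[(np.hypot(W[...,0]-.577,W[...,1]-.1225)<.03)&(W[...,2]>.165)&(W[...,2]<.19)]
    if len(k)>5: k=k[abs(k[:,2]-np.median(k[:,2]))<.002];print(c,"knob",np.median(k[:,2]),cv2.minEnclosingCircle((k[:,:2]*1000).astype(np.float32)))
```

```text
shift frac [0.4538 0.0017 0.3286] rot frac [0.0001 0.0005 0.0002]
[0.5121 0.1026 0.2395] [ 0.1985  0.2544 -0.1242  1.1954 -0.0011  3.0387] [-0.2352  0.7854  0.5697]
wrist fin 585 ((511.6997375488281, 102.45082092285156), (39.819881439208984, 9.060379981994629), 17.034528732299805) 0.16526804322912467
wrist C top z 645 0.1336239027766526 [0.5415 0.1123 0.1337]
wrist knob 0.17510842529042653 ((577.5118408203125, 123.76190948486328), 19.07765007019043)
side fin 108 ((509.4158935546875, 100.85477447509766), (41.35672378540039, 11.946235656738281), 19.14570426940918) 0.16317587217684992
side C top z 136 0.13296018355744887 [0.5264 0.1041 0.1331]
side knob 0.17464651023183878 ((575.3756103515625, 120.90470886230469), 18.633190155029297)
top fin 117 ((507.10369873046875, 100.29495239257812), (31.278789520263672, 10.043763160705566), 16.382408142089844) 0.16447386244993878
top C top z 27 0.13337612866894058 [0.5103 0.0963 0.1339]
top knob 0.1745182901857859 ((579.63623046875, 121.13307189941406), 17.897506713867188)
```

View pics/wrist4.png

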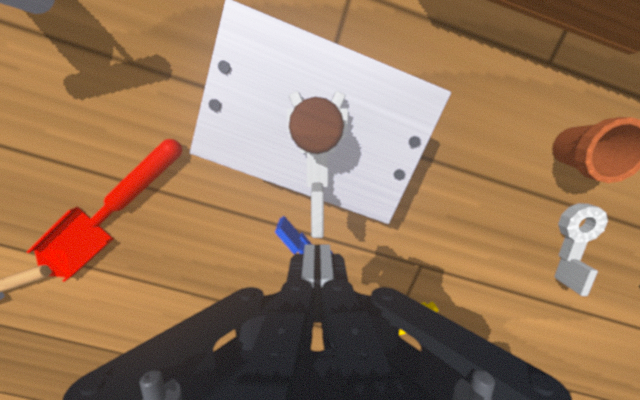

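The wrist view shows the fin at (318,215), the C under the knob at (317,125), and both lips emerging beyond it at (295,98) and (341,98). It is home and flat. Now the knob.

Call:
move_arm --pt "0 0.11 0 0 0 0 0" --pt "0 0.12 0 0 0 0 0" --pt "0 0.12 0 0 0 0 0" --pt "0 0.105 0 0 0 0 0" --pt "0 0 0 0.12 0 0 0" --pt "0 0 0 0.12 0 0 0" --pt "0 0 0 0.1 0 0 0" --pt "0 0 0 0.02 0 0 0" --pt "0 0 0 0 0 0 0" --pt "0 0 0 0 0 0 0"

```text
time_s: 18.35
ee_pos: [0.5785, 0.1231, 0.1875]
tool_rot: [[0.955, 0.297, 0.001], [0.297, -0.955, -0.001], [0.0, 0.001, -1.0]]
contact_force: [0.6, -0.4, 0.3]
grip_width: -0.0001
grip_force: 0.0
```

Call:
move_arm --pt "0 0 0 0.04 0 0 0" --pt "0 0 0 0.03 0 0 0" --pt "0 0 0 0.01 0 0 0" --pt "0 0 0 0.007 0 0 0" --pt "0 0 0 0.007 0 0 0" --pt "0 0 0 0 0 0 0"

```text
time_s: 18.95
ee_pos: [0.578, 0.123, 0.1729]
tool_rot: [[0.955, 0.297, -0.0], [0.297, -0.955, -0.001], [-0.001, 0.001, -1.0]]
contact_force: [-0.4, -0.0, 2.5]
grip_width: 0.0
grip_force: 1.2
```

Call:
move_arm --pt "0 0 0 0.007 0 0 0" --pt "0 0 0 0.007 0 0 0" --pt "0 0 0 0.007 0 0 0" --pt "0 0 0 0 0 0 0"

```text
time_s: 19.35
ee_pos: [0.578, 0.1229, 0.1694]
tool_rot: [[0.955, 0.297, -0.001], [0.297, -0.955, -0.001], [-0.001, 0.001, -1.0]]
contact_force: [-0.6, 0.3, 2.1]
grip_width: -0.0002
grip_force: 0.9
```

Knob sliding; about 2 mm to go.

Call:
move_arm --pt "0 0 0 0.005 0 0 0" --pt "0 0 0 0.004 0 0 0" --pt "0 0 0 0 0 0 0"

```text
time_s: 19.65
ee_pos: [0.578, 0.1229, 0.1681]
tool_rot: [[0.955, 0.297, -0.001], [0.297, -0.955, -0.001], [-0.001, 0.001, -1.0]]
contact_force: [-1.7, 0.4, 1.5]
grip_width: -0.0002
grip_force: 1.0
```

Call:
move_arm --pt "0 0 0 0.003 0 0 0" --pt "0 0 0 0 0 0 0"

```text
time_s: 19.85
ee_pos: [0.578, 0.123, 0.1677]
tool_rot: [[0.955, 0.297, -0.001], [0.297, -0.955, -0.001], [-0.001, 0.001, -1.0]]
contact_force: [-0.9, -0.9, 3.1]
grip_width: 0.0004
grip_force: 1.1
```

Call:
move_arm --pt "0 0 0 0.003 0 0 0" --pt "0 0 0 0 0 0 0"

```text
time_s: 20.05
ee_pos: [0.578, 0.123, 0.1673]
tool_rot: [[0.955, 0.297, -0.001], [0.297, -0.955, -0.001], [-0.001, 0.001, -1.0]]
contact_force: [-1.6, 0.7, 3.2]
grip_width: -0.0001
grip_force: 1.2
```

Call:
move_arm --pt "0 0 0 0.002 0 0 0" --pt "0 0 0 0 0 0 0"

```text
time_s: 20.25
ee_pos: [0.578, 0.123, 0.1673]
tool_rot: [[0.955, 0.297, -0.0], [0.297, -0.955, -0.001], [-0.001, 0.001, -1.0]]
contact_force: [-1.8, -0.8, 4.2]
grip_width: 0.0001
grip_force: 2.2
```

Call:
move_arm --pt "0 0 0 0.002 0 0 0" --pt "0 0 0 0 0 0 0"

```text
time_s: 20.45
ee_pos: [0.578, 0.123, 0.1673]
tool_rot: [[0.955, 0.297, -0.0], [0.297, -0.955, -0.001], [-0.0, 0.001, -1.0]]
contact_force: [-2.9, -0.7, 6.3]
grip_width: -0.0001
grip_force: 3.0
```

Call:
move_arm --pt "0 0 0 0.002 0 0 0" --pt "0 0 0 0 0 0 0"

```text
time_s: 20.65
ee_pos: [0.578, 0.123, 0.1673]
tool_rot: [[0.955, 0.297, 0.0], [0.297, -0.955, -0.001], [-0.0, 0.001, -1.0]]
contact_force: [-3.3, -0.6, 7.7]
grip_width: -0.0002
grip_force: 3.7
```

Call:
move_arm --pt "0 0 0 0.002 0 0 0" --pt "0 0 0 0 0 0 0" --pt "0 0 0 0 0 0 0"

```text
time_s: 20.95
ee_pos: [0.578, 0.123, 0.1672]
tool_rot: [[0.955, 0.297, 0.0], [0.297, -0.955, -0.001], [0.0, 0.001, -1.0]]
contact_force: [-4.4, 0.1, 8.8]
grip_width: 0.0002
grip_force: 4.5
```

Call:
move_arm --pt "0 0 0 0.002 0 0 0" --pt "0 0 0 0 0 0 0" --pt "0 0 0 0 0 0 0" --pt "0 0 0 0 0 0 0"

```text
time_s: 21.35
ee_pos: [0.578, 0.123, 0.1672]
tool_rot: [[0.955, 0.297, 0.001], [0.297, -0.955, -0.001], [0.0, 0.001, -1.0]]
contact_force: [-3.7, -0.3, 10.1]
grip_width: 0.0
grip_force: 5.2
```

Call:
move_arm --pt "0 0 0 -0.01 0 0 0" --pt "0 0 0 -0.02 0 0 0" --pt "0 0 0 -0.1 0 0 0" --pt "0 0 0 -0.2 0 0 0" --pt "0 0 0 -0.2 0 0 0" --pt "0 0 0 0 0 0 0" --pt "0 0 0 0 0 0 0" --pt "0 0 0 0 0 0 0"

```text
time_s: 22.15
ee_pos: [0.5776, 0.123, 0.244]
tool_rot: [[0.955, 0.297, -0.002], [0.297, -0.955, -0.002], [-0.003, 0.001, -1.0]]
contact_force: [-0.5, 0.4, -0.2]
grip_width: 0.0001
grip_force: 0.0
```

Run:
```python
from goal import *
go([.577,.1225,.19],.3)
for c in ("side","wrist"):
    f=env.grab_frame(c); cv2.imwrite(f"pics/{c}5.png",f["frame"]); W=cloud(f)
    ok=(W[...,0]>.45)&(W[...,0]<.555)&(W[...,1]>.05)&(W[...,1]<.2)
    P=W[ok&(W[...,2]>.155)&(W[...,2]<.175)]
    if len(P)>5: print(c,"fin",len(P),cv2.minAreaRect((P[:,:2]*1000).astype(np.float32)),np.median(P[:,2]))
    k=W[(np.hypot(W[...,0]-.577,W[...,1]-.1225)<.025)&(W[...,2]>.155)&(W[...,2]<.19)]
    if len(k)>5: print(c,"knob",np.median(k[:,2]))
```

```text
shift frac [-0.0039  0.0015  0.3601] rot frac [0.0001 0.0004 0.0002]
[0.5776 0.123  0.244 ] [ 0.2103  0.3716  0.058   1.2598 -0.0011  3.0505] [-0.463   0.4112 -0.2116]
side fin 104 ((510.3555603027344, 101.12462615966797), (40.17033386230469, 11.612532615661621), 19.003559112548828) 0.16331927013534386
side knob 0.16622183934109847
wrist knob 0.1671429758081554
```

View pics/side5.png

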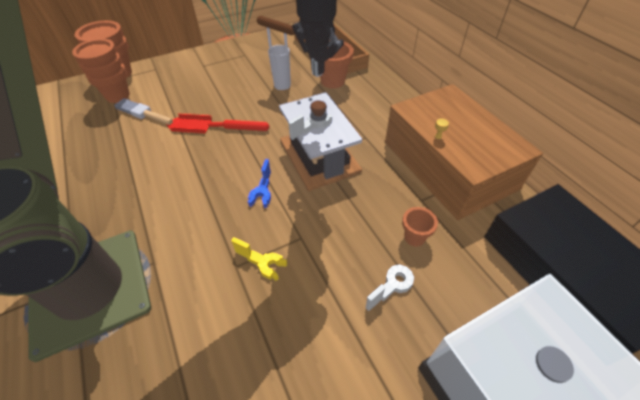

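The side view shows the knob lowered onto the spacer at (319,110), the gripper clear above it, and the ring at (390,287) and pot at (418,225) undisturbed. Depth puts the knob top at 0.167 m, about 7.5 mm lower than before.

```bash
python3 -c "
from bench import env
print(env.close_job())"
```

```text
the job is handed in; nothing more can be done
None
```

I slid the C-shaped spacer fully home on the rod, released it, pressed the knob down onto it (about 10 N at the wrist) and handed the job in; the hand-in gave no verdict, and the last pictures show the ring and the pot in place.

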